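# Take the blue-capped vial from its keeper and hold it leaning for inspection

## Robot

A 6-joint arm with a two-finger parallel gripper is mounted at the origin on a cart in front of the work surface, level with it; the furniture and walls round the work are solid. World frame = base frame: x ahead of the robot, y to its left, z up, the work surface at z = 0. Lengths are in mm, angles in degrees, forces in N, time in s.
With the tool pointing down it reaches from about 275 to 750 mm from the base axis. Payload 10.2 kg.
Tool frame: the origin (TCP) lies at the very end of the fingers, on their centre line; the grasp point (between the pads) lies behind it (grip_point_offset is the z of the grasp point in the tool frame, in mm); z points along the fingers, y is the line along which they close (so a half turn about z gives the same grasp; the last joint's range is limited). The gripper opens to 88 mm and grips with 3 to 60 N. Pads are 18 mm wide; open, the fingers measure 123 mm over their backs; the gripper's body (75 mm by 187 mm) begins 45 mm behind the grasp point.
Start: joints at [54.752, 17.928, 85.812, -0, 76.261, -12.8], TCP at [200.486, 485.218, 238.72] pointing down, gripper open.
Joint ranges: [-168.41, 168.41], [-55.51, 124.54], [10.69, 146.95], [-70.63, 250.63], [1, 178], [-165.06, 165.06]. Speed limits (degrees/s): [136.94, 136.94, 172.46, 180, 180, 180].

## Interface

Orientations are given as a 3x3 rotation matrix whose columns are the frame's x, y, z axes.
In Python, from plant import get_state, read_camera, camera_params, sign_off, grip_point_offset gives the robot as it stands.
- The arm moves only by the tool send_rows, never from a script. Its argument "series" is a list of rows, each an object of numbers: "x", "y", "z": the shift along the tool's x, y, z in mm; "roll": the turn about the tool's z in degrees. A call has 1 to 20 rows; each row is the pose to reach, as a shift and turn from the pose commanded when the call began, along the tool's axes at that moment; what a row does not reach only later rows make up. A row lasts 1/10 s, in which the tool goes at most 50 mm and 8.59 degrees, less where a joint would pass 70% of its speed; a pose out of reach is approached as far as the arm can. A call with a gripper value outside its range is refused whole. "claw" is the opening, from 0 (shut) to 1 (fully open), set as the call begins (left out, the last holds). The fingers move at their own pace and stop on an object; "squeeze" is the grip in N (left out, the last holds). Time passes only in rows, so rows that repeat a pose let the fingers close. It gives the time, the measured TCP pose, the force, the opening and the grip force at its end, in the units of the state.
- get_state(): the state, without advancing time (a new reading comes with each control period).
- read_camera(name): name is "scene" or "side" or "wrist"; returns the picture (480x640x3 uint8, blue, green, red); there is no depth.
- camera_params(name): a dict with "camera_matrix" (3x3 intrinsics, pixels), "R" (3x3) and "t" (3): a world point X has camera coordinates R X + t. Camera axes: x right, y down, z forward; pixel columns grow to the right and rows downward; lengths in mm; the calibration is good to about 2 mm. A picture is of the moment at which its call begins: read the wrist's pose just before it. camera_params takes no time and is no camera call; for the wrist camera it gives the pose at the moment of the call.
- sign_off(): hands the job in; it is judged then, once.
The state is a dict: "t": time; "joint_pos": joint angles; "joint_vel": joint speeds; "joint_torque": joint torques, N m; "ee_pos": TCP position; "ee_rot": TCP orientation; "ft_force": force on the tool from outside, world axes, zero at the start; "wrist_torque": the same for the moment, N m; "opening": opening from 0.0 (shut) to 1.0 (fully open); "grip_force": force on a finger pad.
Only numpy, scipy, OpenCV 4.12 (cv2) and the standard library are available. Lean on these libraries where they do the work, as an engineer would, in place of code of your own. Each camera call takes 0.05 s, during which the arm holds its last target. There are 200 camera calls.

## Task

Open the round aluminium vial keeper: take its loose blue lid by the black tab, first tip the tab side up while the opposite edge still rests on the rim, then lift the lid off and set it down flat, tab upward, on the worktop beside the keeper, without dropping it. Then draw the blue-capped vial out of its well, turn it so that it leans about 45 degrees with its cap still uppermost, and hold it still like that in the gripper, 20 cm or so above the worktop, as if showing it for inspection: the job finishes with the vial still held. Leave the red-capped vial standing in its well and do not disturb the beaker, petri dish or tape roll.

Things in the scene. Friction and masses are not known exactly. Their poses are not given: they have to be found in the camera images.
- keeper: fixed round aluminium tub, 134 mm outside, wall 5 mm, rim 84 mm above the worktop; origin: centre of its underside. Fixed black insert inside, 64 mm along its x, 100 mm along its y, top at 43 mm, with two 25 mm round wells at +28 and -28 mm on its y axis, well floors at 13 mm. The worktop left and right of it is clear for 20 cm
- keeper_lid: loose lid on the keeper's rim: blue plate 140 mm across, 5 mm thick, over a grey plug 117 mm across, 5 mm deep, set loosely in the mouth; 0.09 kg. Origin: centre of the plug's underside (79 mm up when closed), z up. Black tab on its -x side, which points roughly to the robot: 10 mm thick along x, 34 mm along y, 10 to 39 mm above the origin, 52 mm from the centre
- lid_tab (a point): middle of the lid's black tab, (-52, 0, 24) mm in the lid's frame
- lid_far_edge (a point): point on the underside of the blue plate at the edge opposite the tab, (65, 0, 5) mm in the lid's frame, over the keeper's rim when closed
- vial_blue: glass vial with a blue screw cap, 62 mm tall, body 22 mm across up to 52 mm, cap 20 to 23 mm, 22 g, loose in one of the keeper's wells (which one varies), under the lid at first; its top stands 75 mm above the worktop. Origin: centre of its underside, z to the cap. Fingers have 25 mm or more free on either side of it along the keeper's x axis
- vial_red: the same sort of vial with a red cap in the other well, 56 mm away between centres; to be left alone
- beaker: bystander: clear beaker behind and to the left of the keeper, 73 mm in diameter, 94 mm tall, origin at the centre of its underside
- petri_dish: bystander: clear flat dish, 91 mm in diameter, 16 mm tall, origin at the centre of its underside
- tape_roll: bystander: brown roll of tape lying flat, 98 mm in diameter, 22 mm tall, origin at the centre of its underside
There are look-alikes about, which are no part of the job. There is more than one size of the keeper; the job needs the smaller.

How it is judged:
By the outcome, as a careful person would: the job done as asked, in the order asked, and still so for the second after the job is handed in, while the arm keeps its last pose, push and grip.
It also fails if it takes over 58 s, if anything falls off the work surface, if the arm or the gripper's body presses on something with over 40 N, if the wrist force passes 120 N, or if a joint passes its speed limit or range.

## Working session

There is one attempt and no reset: what is moved stays moved. The work goes in short steps, Python scripts to look and compute and a tool call to move; the robot and the scene stay as the last step left them, time stands still between calls to the robot, and variables do not carry over. Pictures are saved under pics/ and viewed, at most 10 in all, crops included, and the job is handed in when it is done.

Besides the shell and the picture viewer there is one more tool, called after "Request:" as name([rows], argument=value, ...), one row to a line, values as JSON. send_rows: Moves the arm, as the interface text tells. Its arguments: {"type":"object","properties":{"series":{"type":"array","items":{"type":"object","properties":{"x":{"type":"number"},"y":{"type":"number"},"z":{"type":"number"},"roll":{"type":"number"}}}},"claw":{"type":"number"},"squeeze":{"type":"number"}},"required":["series"]}

```bash
mkdir -p pics; ls
python3 - <<'E'
from plant import *
import plant,cv2,numpy as np
s=get_state();print(s['ee_pos'],np.round(s['ee_rot'],3).tolist(),s['opening'],s['t'])
print(grip_point_offset if not callable(grip_point_offset) else grip_point_offset())
a=read_camera('scene');b=read_camera('side');c=read_camera('wrist')
for n,i in zip(('scene','side','wrist'),(a,b,c)):
    cv2.imwrite(f'pics/{n}0.png',i)
    p=camera_params(n);R=np.array(p['R']);print(n,np.round(p['camera_matrix'],1).tolist(),np.round(-R.T@np.array(p['t'])).tolist(),np.round(R,2).tolist())
m=np.zeros((600,800,3),np.uint8)
E
```

```text
pics
[200.31408496 485.00645061 238.17012617] [[-0.924, 0.382, -0.001], [0.382, 0.924, -0.001], [0.0, -0.001, -1.0]] 0.9987026761071162 0.0
-18.700000000000003
scene [[539.9, 0.0, 323.4], [0.0, 539.9, 243.4], [0.0, 0.0, 1.0]] [-94.0, 951.0, 1266.0] [[-0.83, -0.55, 0.01], [-0.4, 0.6, -0.69], [0.38, -0.58, -0.72]]
side [[459.1, 0.0, 313.4], [0.0, 459.1, 243.5], [0.0, 0.0, 1.0]] [-57.0, -827.0, 685.0] [[0.8, -0.6, -0.02], [-0.31, -0.38, -0.87], [0.51, 0.7, -0.49]]
wrist [[363.9, 0.0, 321.4], [0.0, 363.9, 243.9], [0.0, 0.0, 1.0]] [124.0, 516.0, 383.0] [[0.38, 0.92, -0.0], [0.88, -0.36, 0.31], [0.29, -0.12, -0.95]]
```

View pics/scene0.png

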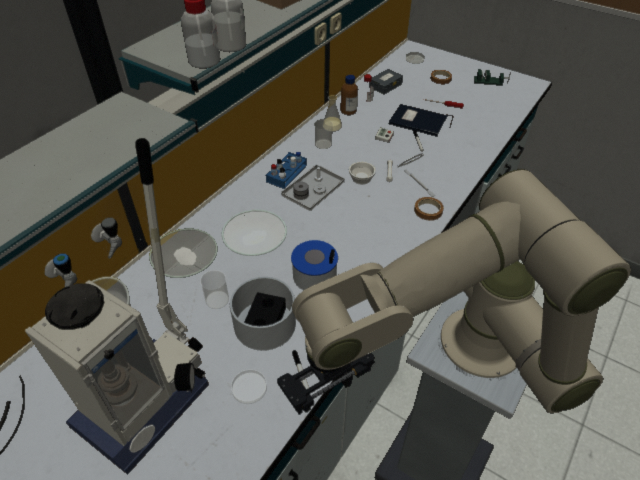

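View pics/side0.png

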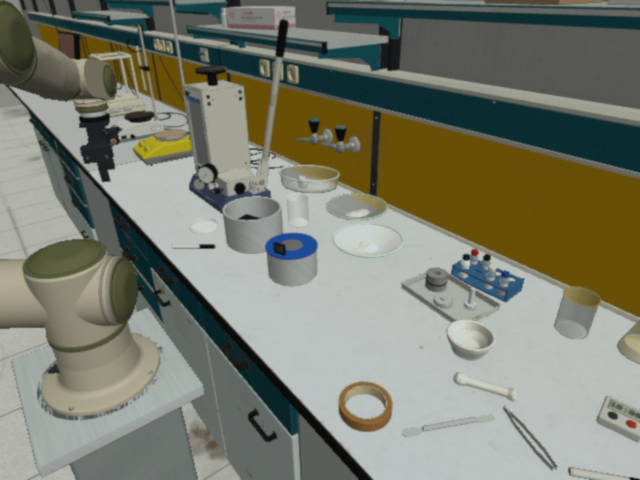

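The scene picture shows two round tubs. One is a larger open grey tub at scene (263,313) / side (252,222). The other is a smaller one with a blue lid and black tab at scene (315,262) / side (292,258). The smaller lidded one fits the description. I'll measure it and confirm it in a crop.

```bash
cat > h.py <<'E'
from plant import *
import cv2,numpy as np
def cp(n):
    p=camera_params(n);return np.array(p['camera_matrix']),np.array(p['R']),np.array(p['t']).ravel()
def ray(c,uv):
    K,R,t=c;d=R.T@np.linalg.inv(K)@np.array([uv[0],uv[1],1.]);return -R.T@t,d
def onz(c,uv,z):
    o,d=ray(c,uv);return o+d*(z-o[2])/d[2]
def proj(c,X):
    K,R,t=c;q=K@(R@np.array(X,float)+t);return q[:2]/q[2]
def blob(m,box=None,amin=20):
    if box:
        k=np.zeros_like(m);k[box[1]:box[3],box[0]:box[2]]=1;m=m*k
    n,l,s,ce=cv2.connectedComponentsWithStats(m.astype(np.uint8))
    return sorted([(s[i,4],ce[i].round(1).tolist(),s[i,:4].tolist(),i) for i in range(1,n) if s[i,4]>=amin],reverse=True),l
def blue(i):
    h=cv2.cvtColor(i,cv2.COLOR_BGR2HSV);return cv2.inRange(h,(100,120,60),(130,255,255))//255
def ctr(m): return max(cv2.findContours(m.astype(np.uint8),cv2.RETR_EXTERNAL,cv2.CHAIN_APPROX_NONE)[0],key=cv2.contourArea)
def circ(c,contour,z):
    P=np.array([onz(c,p[0],z)[:2] for p in contour],np.float32)
    return cv2.minEnclosingCircle(P),cv2.fitEllipse(P)
E
python3 - <<'E'
from h import *
cr=[]
for n,box in (('scene',(280,230,350,300)),('side',(255,225,330,290))):
    i=cv2.imread(f'pics/{n}0.png');c=cp(n)
    m=blue(i);k=np.zeros_like(m);k[box[1]:box[3],box[0]:box[2]]=1;m=m*k
    print(n,circ(c,ctr(m),88))
    bl=(i.max(2)<60).astype(np.uint8)
    b,_=blob(bl,box,8)
    for q in b: print(q[:3],onz(c,q[1],103).round(0))
    cr.append(cv2.resize(i[box[1]-20:box[3]+20,box[0]-20:box[2]+20],(400,400),interpolation=cv2.INTER_CUBIC))
cv2.imwrite('pics/crop1.png',np.hstack(cr))
c=cp('scene')
for nm,uv,z in (('bigtub',(263,297),110),('beaker top',(215,275),94),('petri',(249,387),16),('plate',(254,232),10),('tape',(429,208),20),('dish2',(183,252),30)): print(nm,onz(c,uv,z).round())
E
```

```text
scene (((514.7060546875, 62.473628997802734), 70.37650299072266), ((515.5925903320312, 62.84052658081055), (135.52284240722656, 136.4936981201172), 51.75102996826172))
(np.int32(51), [331.1, 256.4], [329, 250, 6, 14]) [468.  45. 103.]
(np.int32(17), [282.4, 298.1], [280, 297, 6, 3]) [494. 248. 103.]
side (((516.0712890625, 57.94343948364258), 69.94082641601562), ((516.5836791992188, 57.607643127441406), (134.29307556152344, 135.29302978515625), 174.80517578125))
(np.int32(105), [279.3, 248.1], [274, 243, 11, 12]) [470.  42. 103.]
bigtub [536. 279. 110.]
beaker top [707. 283.  94.]
petri [437. 474.  16.]
plate [782.  23.  10.]
tape [ 352. -397.   20.]
dish2 [896. 231.  30.]
```

View pics/crop1.png

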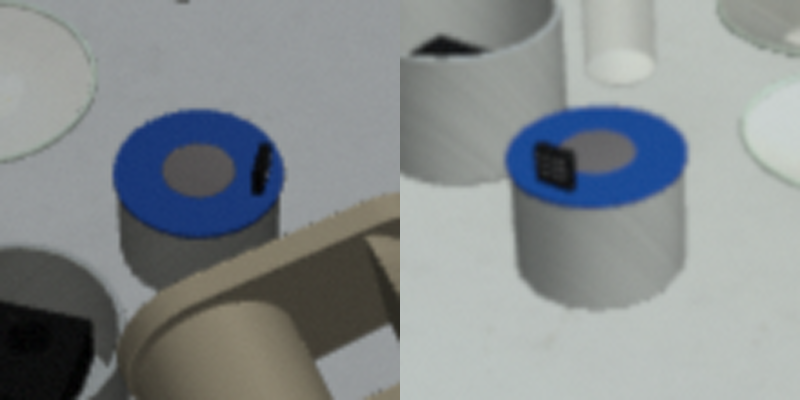

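The crop shows the smaller tub with a blue lid, and the black tab on its robot side at about (468,44). That is the keeper. Lid centre is about (515.5,60) and its x axis is at about 19.5°. I'll move above the tab with the fingers aligned to close across it (lid y), so the lid can pivot in the pads.

Request:
send_rows([
  {"x": -40,"y": -29,"z": 0,"roll": 0},
  {"x": -80,"y": -59,"z": 0,"roll": -7},
  {"x": -120,"y": -89,"z": 0,"roll": -14},
  {"x": -160,"y": -118,"z": 5,"roll": -21},
  {"x": -200,"y": -148,"z": 10,"roll": -28},
  {"x": -240,"y": -177,"z": 15,"roll": -35},
  {"x": -280,"y": -207,"z": 20,"roll": -42},
  {"x": -320,"y": -236,"z": 25,"roll": -42},
  {"x": -360,"y": -265,"z": 30,"roll": -42},
  {"x": -395,"y": -291,"z": 35,"roll": -42},
  {"x": -415,"y": -306,"z": 38,"roll": -42},
  {"x": -415,"y": -306,"z": 38,"roll": -42},
  {"x": -415,"y": -306,"z": 38,"roll": -42},
  {"x": -415,"y": -306,"z": 38,"roll": -42},
], claw=0.8, squeeze=4)

```text
t: 1.55
ee_pos: [466.7, 44.8, 200.8]
ee_rot: [[-0.942, -0.336, -0.0], [-0.336, 0.942, 0.0], [0.0, 0.0, -1.0]]
ft_force: [0.2, -0.7, 0.1]
opening: 0.803
grip_force: 0.0
```

Run:
```python
from h import *
s=get_state();print(s['t'],s['ee_pos'],np.round(s['ee_rot'],3).tolist(),s['opening'],s['ft_force'])
c=cp('wrist');i=read_camera('wrist');cv2.imwrite('pics/w1.png',i)
m=blue(i);print(circ(c,ctr(m),89))
b,_=blob((i.max(2)<60).astype(np.uint8),None,100)
for q in b: print(q[:3],onz(c,q[1],118).round(0))
```

```text
1.55 [466.71453284  44.76593271 200.75619538] [[-0.942, -0.336, -0.0], [-0.336, 0.942, 0.0], [0.0, 0.0, -1.0]] 0.8026159265436069 [ 0.17340549 -0.71983525  0.06667429]
(((516.2429809570312, 62.48606872558594), 69.432373046875), ((515.72509765625, 62.31652069091797), (132.058349609375, 138.11328125), 109.65122985839844))
(np.int32(55635), [307.3, 397.8], [0, 295, 640, 185]) [580.  74. 118.]
(np.int32(698), [319.8, 252.8], [296, 239, 48, 23]) [466.  43. 118.]
(np.int32(650), [513.2, 46.1], [401, 0, 239, 101]) [314. 104. 118.]
(np.int32(546), [621.2, 242.5], [600, 226, 40, 30]) [393. 227. 118.]
```

View pics/w1.png

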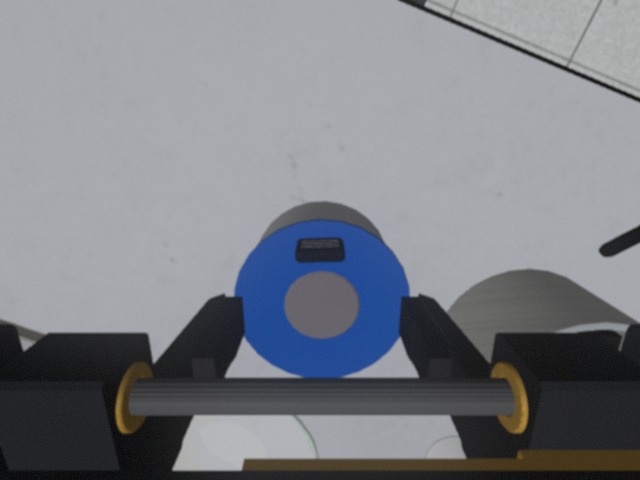

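The wrist view shows the lid centred at about (321,300) and the tab at (320,250), square between the open fingers. The TCP is over the tab already, so I'll go down and grip lightly.

Request:
send_rows([
  {"z": 25},
  {"z": 60},
  {"z": 90},
  {"z": 103},
  {"z": 107},
  {"z": 107},
  {"z": 107},
])

```text
$.series[0]: bad value
```

Request:
send_rows([
  {"z": 0},
  {"z": 0},
  {"z": 0},
  {"z": 0},
  {"z": 0},
  {"z": 0},
  {"z": 0},
  {"z": 0},
], claw=0.2, squeeze=5)

```text
$.series[0]: bad value
```

Request:
send_rows([
  {"x": 0,"y": 0,"z": 25,"roll": 0},
  {"x": 0,"y": 0,"z": 60,"roll": 0},
  {"x": 0,"y": 0,"z": 90,"roll": 0},
  {"x": 0,"y": 0,"z": 103,"roll": 0},
  {"x": 0,"y": 0,"z": 107,"roll": 0},
  {"x": 0,"y": 0,"z": 107,"roll": 0},
  {"x": 0,"y": 0,"z": 107,"roll": 0},
])

```text
t: 2.3
ee_pos: [467.6, 44.3, 94.7]
ee_rot: [[-0.942, -0.335, 0.002], [-0.335, 0.942, -0.0], [-0.002, -0.001, -1.0]]
ft_force: [0.1, 0.3, -0.7]
opening: 0.8
grip_force: 0.0
```

Request:
send_rows([
  {"x": 0,"y": 0,"z": 0,"roll": 0},
  {"x": 0,"y": 0,"z": 0,"roll": 0},
  {"x": 0,"y": 0,"z": 0,"roll": 0},
  {"x": 0,"y": 0,"z": 0,"roll": 0},
  {"x": 0,"y": 0,"z": 0,"roll": 0},
  {"x": 0,"y": 0,"z": 0,"roll": 0},
  {"x": 0,"y": 0,"z": 0,"roll": 0},
  {"x": 0,"y": 0,"z": 0,"roll": 0},
], claw=0.2, squeeze=5)

```text
t: 3.1
ee_pos: [467.2, 43.9, 93.8]
ee_rot: [[-0.942, -0.335, 0.0], [-0.335, 0.942, -0.0], [-0.0, -0.0, -1.0]]
ft_force: [-0.3, -0.4, 2.2]
opening: 0.383
grip_force: 5.0
```

Tab gripped (opening 33.7 mm). Now I'll tip it along the arc about the far edge.

Request:
send_rows([
  {"x": -0.5,"y": 0,"z": -2,"roll": 0},
  {"x": -1,"y": 0,"z": -4,"roll": 0},
  {"x": -2,"y": 0,"z": -6,"roll": 0},
  {"x": -2.5,"y": 0,"z": -8,"roll": 0},
  {"x": -3,"y": 0,"z": -10,"roll": 0},
  {"x": -4,"y": 0,"z": -12,"roll": 0},
  {"x": -4.5,"y": 0,"z": -14,"roll": 0},
  {"x": -5,"y": 0,"z": -16,"roll": 0},
  {"x": -5,"y": 0,"z": -16,"roll": 0},
  {"x": -5,"y": 0,"z": -16,"roll": 0},
])

```text
t: 4.1
ee_pos: [471.9, 45.6, 109.7]
ee_rot: [[-0.942, -0.335, 0.0], [-0.335, 0.942, -0.0], [-0.0, -0.0, -1.0]]
ft_force: [0.8, -0.7, -0.9]
opening: 0.386
grip_force: 5.0
```

Run:
```python
from h import *
i=read_camera('side');j=read_camera('scene');cv2.imwrite('pics/s2.png',np.hstack([cv2.resize(i[200:310,230:350],(400,367)),cv2.resize(j[210:320,270:390],(400,367))]))
```

```text
(no output)
```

View pics/s2.png

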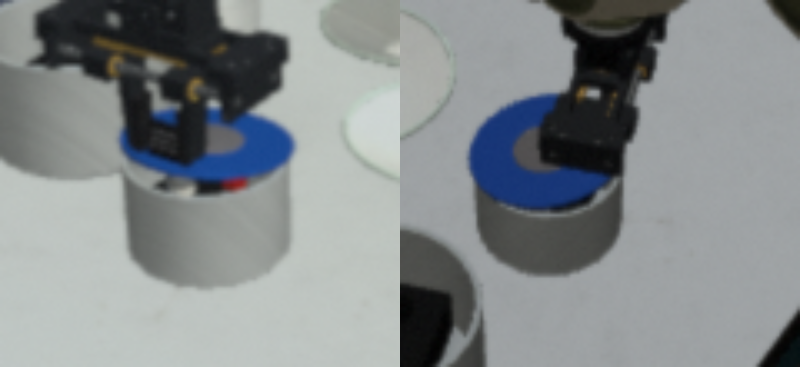

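The picture shows the lid tipped, with the tab side up, a gap at the robot side and the far edge still on the rim. I'll tip it a little more, then tighten and lift.

Request:
send_rows([
  {"x": -1,"y": 0,"z": -2.5,"roll": 0},
  {"x": -2,"y": 0,"z": -5,"roll": 0},
  {"x": -3,"y": 0,"z": -7.5,"roll": 0},
  {"x": -3.5,"y": 0,"z": -10,"roll": 0},
  {"x": -3.5,"y": 0,"z": -10,"roll": 0},
  {"x": -3.5,"y": 0,"z": -10,"roll": 0},
])

```text
t: 4.8
ee_pos: [475.3, 46.8, 119.8]
ee_rot: [[-0.942, -0.335, 0.0], [-0.335, 0.942, 0.0], [-0.0, -0.0, -1.0]]
ft_force: [1.3, 0.3, -0.8]
opening: 0.386
grip_force: 5.0
```

Request:
send_rows([
  {"x": 0,"y": 0,"z": 0,"roll": 0},
  {"x": 0,"y": 0,"z": 0,"roll": 0},
  {"x": 0,"y": 0,"z": 0,"roll": 0},
  {"x": 0,"y": 0,"z": -3,"roll": 0},
  {"x": 0,"y": 0,"z": -8,"roll": 0},
  {"x": 0,"y": 0,"z": -16,"roll": 0},
  {"x": 0,"y": 0,"z": -26,"roll": 0},
  {"x": 0,"y": 0,"z": -36,"roll": 0},
  {"x": 0,"y": 0,"z": -46,"roll": 0},
  {"x": 0,"y": 0,"z": -52,"roll": 0},
  {"x": 0,"y": 0,"z": -55,"roll": 0},
  {"x": 0,"y": 0,"z": -55,"roll": 0},
], squeeze=45)

```text
t: 6.0
ee_pos: [475.3, 46.8, 175.0]
ee_rot: [[-0.942, -0.335, 0.0], [-0.335, 0.942, -0.0], [-0.0, -0.0, -1.0]]
ft_force: [0.6, -0.1, -1.1]
opening: 0.381
grip_force: 45.0
```

Run:
```python
from h import *
i=read_camera('side');j=read_camera('scene');cv2.imwrite('pics/s3.png',np.hstack([cv2.resize(i[170:310,220:360],(400,400)),cv2.resize(j[180:320,270:410],(400,400))]))
```

```text
(no output)
```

View pics/s3.png

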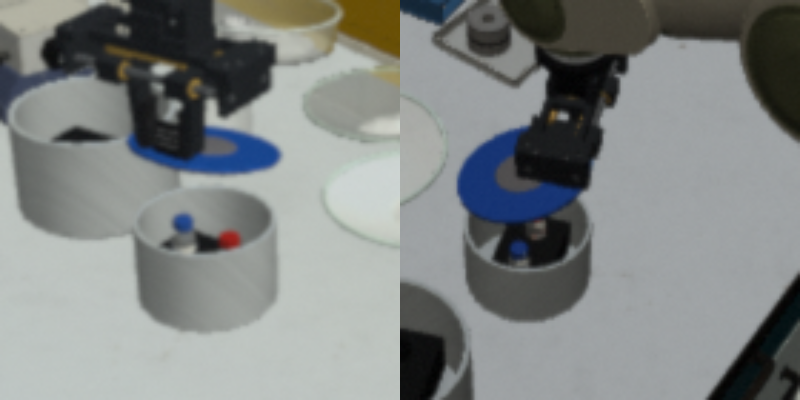

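Both views show the lid held clear with its tilt, the blue vial in the +y well and the red in the −y well. I'll carry the lid to the right (−y) and lower it.

Request:
send_rows([
  {"x": 0,"y": -10,"z": -8,"roll": 0},
  {"x": 0,"y": -30,"z": -10,"roll": 0},
  {"x": 0,"y": -55,"z": -10,"roll": 0},
  {"x": 0,"y": -80,"z": -10,"roll": 0},
  {"x": 0,"y": -105,"z": -10,"roll": 0},
  {"x": 0,"y": -130,"z": -5,"roll": 0},
  {"x": 0,"y": -155,"z": 0,"roll": 0},
  {"x": 0,"y": -172,"z": 10,"roll": 0},
  {"x": 0,"y": -182,"z": 30,"roll": 0},
  {"x": 0,"y": -185,"z": 55,"roll": 0},
  {"x": 0,"y": -185,"z": 80,"roll": 0},
  {"x": 0,"y": -185,"z": 100,"roll": 0},
  {"x": 0,"y": -185,"z": 115,"roll": 0},
  {"x": 0,"y": -185,"z": 123,"roll": 0},
  {"x": 0,"y": -185,"z": 127,"roll": 0},
  {"x": 0,"y": -185,"z": 127,"roll": 0},
  {"x": 0,"y": -185,"z": 127,"roll": 0},
])

```text
t: 7.8
ee_pos: [537.5, -127.7, 48.4]
ee_rot: [[-0.942, -0.335, 0.001], [-0.335, 0.942, -0.0], [-0.001, -0.001, -1.0]]
ft_force: [0.1, 0.7, -0.9]
opening: 0.379
grip_force: 45.0
```

Request:
send_rows([
  {"x": 0,"y": 0,"z": 2,"roll": 0},
  {"x": 0,"y": 0,"z": 4,"roll": 0},
  {"x": 0,"y": 0,"z": 6,"roll": 0},
  {"x": 0,"y": 0,"z": 7,"roll": 0},
  {"x": 0,"y": 0,"z": 7,"roll": 0},
])

```text
t: 8.3
ee_pos: [537.0, -127.5, 40.6]
ee_rot: [[-0.942, -0.335, -0.0], [-0.335, 0.942, 0.0], [0.0, 0.0, -1.0]]
ft_force: [0.1, 0.4, -2.6]
opening: 0.375
grip_force: 45.0
```

Request:
send_rows([
  {"x": 0,"y": 0,"z": 0,"roll": 0},
  {"x": 0,"y": 0,"z": 0,"roll": 0},
  {"x": 0,"y": 0,"z": 0,"roll": 0},
  {"x": 1,"y": 0,"z": 2,"roll": 0},
  {"x": 2,"y": 0,"z": 5,"roll": 0},
  {"x": 3,"y": 0,"z": 8,"roll": 0},
  {"x": 4.5,"y": 0,"z": 11,"roll": 0},
  {"x": 6,"y": 0,"z": 14,"roll": 0},
  {"x": 7.5,"y": 0,"z": 17,"roll": 0},
  {"x": 8.5,"y": 0,"z": 20,"roll": 0},
  {"x": 8.5,"y": 0,"z": 20,"roll": 0},
  {"x": 8.5,"y": 0,"z": 20,"roll": 0},
], squeeze=5)

```text
t: 9.5
ee_pos: [529.0, -130.4, 20.7]
ee_rot: [[-0.942, -0.335, -0.0], [-0.335, 0.942, 0.0], [0.0, 0.0, -1.0]]
ft_force: [-0.3, -0.3, -0.1]
opening: 0.387
grip_force: 5.0
```

Run:
```python
from h import *
i=read_camera('side');j=read_camera('scene')
p=proj(cp('side'),(580,-110,20)).astype(int);q=proj(cp('scene'),(580,-110,20)).astype(int);print(p,q)
f=lambda a,u:cv2.resize(a[u[1]-70:u[1]+70,u[0]-70:u[0]+70],(400,400),interpolation=cv2.INTER_CUBIC)
cv2.imwrite('pics/s4.png',np.hstack([f(i,p),f(j,q)]))
```

```text
[350 286] [327 230]
```

View pics/s4.png

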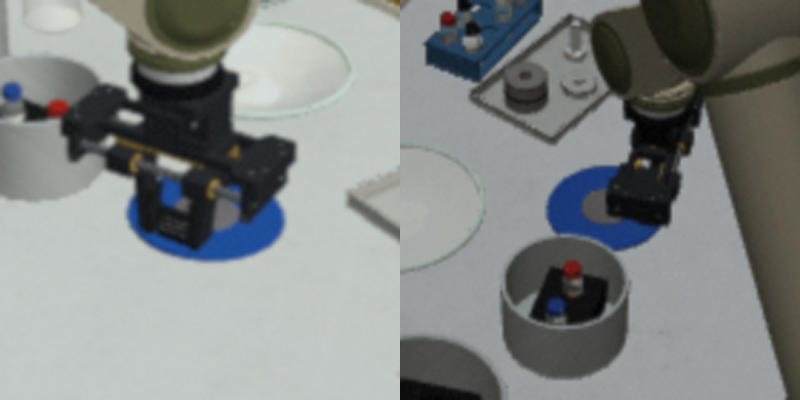

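The lid is almost flat beside the keeper and still gripped. I'll press the last few mm down.

Request:
send_rows([
  {"x": 0.5,"y": 0,"z": 1.5,"roll": 0},
  {"x": 1,"y": 0,"z": 3,"roll": 0},
  {"x": 1.5,"y": 0,"z": 4.5,"roll": 0},
  {"x": 1.5,"y": 0,"z": 5.5,"roll": 0},
  {"x": 1.5,"y": 0,"z": 5.5,"roll": 0},
  {"x": 1.5,"y": 0,"z": 5.5,"roll": 0},
])

```text
t: 10.2
ee_pos: [527.6, -130.9, 15.1]
ee_rot: [[-0.942, -0.335, -0.0], [-0.335, 0.942, 0.0], [0.0, 0.0, -1.0]]
ft_force: [-1.2, -0.4, -0.3]
opening: 0.387
grip_force: 5.0
```

Request:
send_rows([
  {"x": 0,"y": 0,"z": 0,"roll": 0},
  {"x": 0,"y": 0,"z": 0,"roll": 0},
  {"x": 0,"y": 0,"z": 0,"roll": 0},
  {"x": 0,"y": 0,"z": 0,"roll": 0},
  {"x": 0,"y": 0,"z": 0,"roll": 0},
  {"x": 0,"y": 0,"z": 0,"roll": 0},
], claw=0.65)

```text
t: 10.8
ee_pos: [527.7, -130.9, 15.2]
ee_rot: [[-0.942, -0.335, 0.0], [-0.335, 0.942, -0.0], [-0.0, -0.0, -1.0]]
ft_force: [0.2, -0.4, -0.2]
opening: 0.653
grip_force: 0.0
```

Request:
send_rows([
  {"x": 0,"y": 0,"z": -15,"roll": 0},
  {"x": 0,"y": 0,"z": -45,"roll": 0},
  {"x": 0,"y": 0,"z": -90,"roll": 0},
  {"x": 0,"y": 20,"z": -135,"roll": 0},
  {"x": 0,"y": 50,"z": -175,"roll": 0},
  {"x": 0,"y": 90,"z": -190,"roll": 0},
  {"x": 0,"y": 130,"z": -190,"roll": 0},
  {"x": 0,"y": 170,"z": -190,"roll": 0},
  {"x": 0,"y": 190,"z": -190,"roll": 0},
  {"x": 0,"y": 190,"z": -190,"roll": 0},
])

```text
t: 11.8
ee_pos: [463.3, 50.0, 205.5]
ee_rot: [[-0.941, -0.337, 0.0], [-0.337, 0.941, 0.0], [-0.0, 0.0, -1.0]]
ft_force: [0.4, 0.4, -0.5]
opening: 0.65
grip_force: 0.0
```

Run:
```python
from h import *
s=get_state();print(s['t'],s['ee_pos'],np.round(s['joint_pos'],1))
c=cp('wrist');i=read_camera('wrist');cv2.imwrite('pics/w2.png',i)
b,_=blob(blue(i),None,60)
for q in b[:3]: print('blue',q[:3],onz(c,q[1],75).round(1))
h=cv2.cvtColor(i,cv2.COLOR_BGR2HSV);r=((h[...,0]<8)|(h[...,0]>172))&(h[...,1]>140)&(h[...,2]>60)
b,_=blob(r.astype(np.uint8),None,60)
for q in b[:3]: print('red',q[:3],onz(c,q[1],75).round(1))
```

```text
11.8 [463.33107449  49.98877923 205.48724051] [  -8.3   12.2   98.4    0.    69.3 -118. ]
blue (np.int32(10481), [132.0, 262.8], [62, 198, 139, 128]) [538. -86.  75.]
blue (np.int32(431), [346.1, 297.1], [335, 286, 23, 23]) [508.2  88.   75. ]
red (np.int32(433), [280.4, 293.9], [269, 282, 24, 24]) [523.9  35.4  75. ]
```

View pics/w2.png

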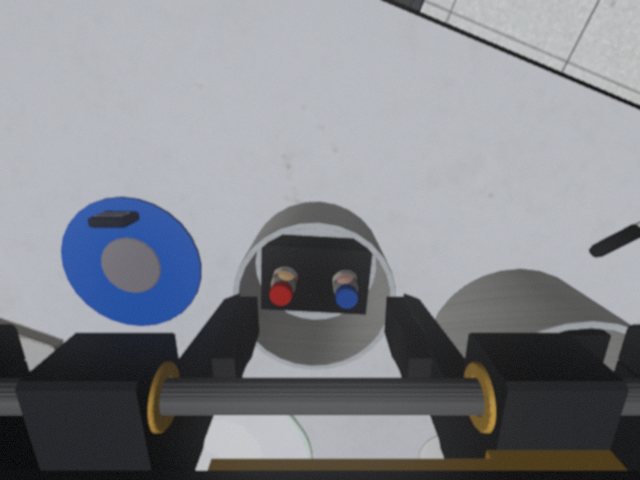

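The wrist view shows the lid lying flat at (132,263), clear of the keeper. The red cap is at (280,294) and the blue cap at (346,297), so blue is at (508,88) and the keeper yaw is about 16.6°. I'll turn 93° and go over the blue vial.

Request:
send_rows([
  {"x": -8,"y": 3,"z": 0,"roll": 8},
  {"x": -16,"y": 6,"z": 0,"roll": 16},
  {"x": -24,"y": 9,"z": 0,"roll": 24},
  {"x": -32,"y": 12,"z": 0,"roll": 32},
  {"x": -40,"y": 15,"z": 0,"roll": 40},
  {"x": -48,"y": 18,"z": 0,"roll": 48},
  {"x": -55,"y": 21,"z": 0,"roll": 56},
  {"x": -55,"y": 21,"z": 10,"roll": 64},
  {"x": -55,"y": 21,"z": 20,"roll": 72},
  {"x": -55,"y": 21,"z": 40,"roll": 80},
  {"x": -55,"y": 21,"z": 60,"roll": 88},
  {"x": -55,"y": 21,"z": 80,"roll": 93},
  {"x": -55,"y": 21,"z": 80,"roll": 93},
  {"x": -55,"y": 21,"z": 80,"roll": 93},
  {"x": -55,"y": 21,"z": 80,"roll": 93},
], claw=0.5)

```text
t: 13.35
ee_pos: [509.7, 85.9, 126.3]
ee_rot: [[-0.286, 0.958, 0.002], [0.958, 0.286, -0.0], [-0.001, 0.002, -1.0]]
ft_force: [-0.6, -0.8, -0.1]
opening: 0.498
grip_force: 0.0
```

Run:
```python
from h import *
s=get_state();print(s['t'],s['ee_pos'],np.round(s['ee_rot'],3).tolist(),s['opening'],np.round(s['joint_pos'],1))
R=np.array(s['ee_rot'])
for n in ('wrist','scene','side'):
    c=cp(n);i=read_camera(n);cv2.imwrite(f'pics/{n}3.png',i)
    u=proj(c,(508,88,70));print(n,u.round(0))
    m=blue(i);b,_=blob(m,(max(0,int(u[0])-60),max(0,int(u[1])-60),int(u[0])+60,int(u[1])+60),8)
    for q in b[:3]: print('blue',q[:3],onz(c,q[1],72).round(1),'tool',(R.T@(onz(c,q[1],72)-s['ee_pos'])).round(1))
```

```text
13.35 [509.65359541  85.87611021 126.26206413] [[-0.286, 0.958, 0.002], [0.958, 0.286, -0.0], [-0.001, 0.002, -1.0]] 0.497860416340608 [ -3.4  23.6  95.8  -0.   60.5 -20.1]
wrist [321. 264.]
blue (np.int32(875), [325.5, 263.6], [309, 247, 34, 34]) [510.2  89.9  72. ] tool [ 3.8  1.6 54.3]
scene [311. 267.]
blue (np.int32(98), [335.7, 222.7], [329, 219, 18, 8]) [ 550.  -109.8   72. ] tool [-199.   -17.4   54.4]
blue (np.int32(54), [346.7, 236.7], [343, 228, 8, 17]) [487.9 -76.2  72. ] tool [-149.1  -67.3   54.3]
blue (np.int32(32), [314.8, 238.4], [310, 236, 11, 5]) [565.8 -14.6  72. ] tool [-112.3   25.    54.4]
side [282. 248.]
blue (np.int32(304), [333.5, 291.1], [325, 278, 17, 29]) [ 487.8 -156.2   72. ] tool [-225.6  -90.3   54.3]
blue (np.int32(27), [283.7, 247.6], [281, 245, 6, 6]) [509.2  82.6  72. ] tool [-2.9 -1.4 54.3]
```

View pics/wrist3.png

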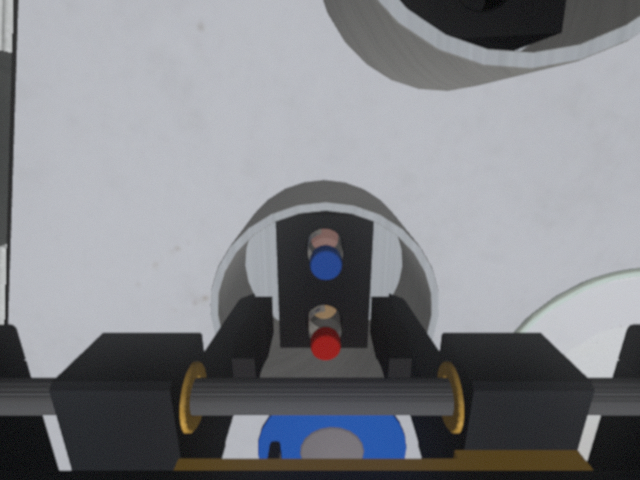

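The view shows the blue cap at (325,263), centred between the fingers, with the insert square to the tool and the red cap behind at (325,344). I'll descend and grip.

Request:
send_rows([
  {"x": 3,"y": 1,"z": 20,"roll": 0},
  {"x": 3,"y": 1,"z": 45,"roll": 0},
  {"x": 3,"y": 1,"z": 62,"roll": 0},
  {"x": 3,"y": 1,"z": 72,"roll": 0},
  {"x": 3,"y": 1,"z": 77,"roll": 0},
  {"x": 3,"y": 1,"z": 77,"roll": 0},
  {"x": 3,"y": 1,"z": 77,"roll": 0},
])

```text
t: 14.2
ee_pos: [509.5, 89.5, 49.0]
ee_rot: [[-0.285, 0.959, 0.001], [0.959, 0.285, -0.0], [-0.0, 0.001, -1.0]]
ft_force: [0.4, -0.1, -0.4]
opening: 0.495
grip_force: 0.0
```

Request:
send_rows([
  {"x": 0,"y": 0,"z": 0,"roll": 0},
  {"x": 0,"y": 0,"z": 0,"roll": 0},
  {"x": 0,"y": 0,"z": 0,"roll": 0},
  {"x": 0,"y": 0,"z": 0,"roll": 0},
  {"x": 0,"y": 0,"z": 0,"roll": 0},
  {"x": 0,"y": 0,"z": 0,"roll": 0},
  {"x": 0,"y": 0,"z": 0,"roll": 0},
], claw=0.1, squeeze=8)

```text
t: 14.9
ee_pos: [509.2, 89.5, 48.4]
ee_rot: [[-0.285, 0.959, 0.001], [0.959, 0.285, -0.0], [-0.0, 0.0, -1.0]]
ft_force: [0.3, -0.1, 2.1]
opening: 0.249
grip_force: 8.0
```

Vial gripped (21.9 mm). I'll lift it until its lower part is still below the rim, then use the fixed inner rim as a stop and move outward (tool +x) so that the vial pivots in the light grip.

Request:
send_rows([
  {"x": 0,"y": 0,"z": -3,"roll": 0},
  {"x": 0,"y": 0,"z": -10,"roll": 0},
  {"x": 0,"y": 0,"z": -20,"roll": 0},
  {"x": 0,"y": 0,"z": -30,"roll": 0},
  {"x": 0,"y": 0,"z": -40,"roll": 0},
  {"x": 0,"y": 0,"z": -45,"roll": 0},
  {"x": 5,"y": 0,"z": -45,"roll": 0},
  {"x": 12,"y": 0,"z": -45,"roll": 0},
  {"x": 18,"y": 0,"z": -45,"roll": 0},
  {"x": 22,"y": 0,"z": -45,"roll": 0},
  {"x": 24,"y": 0,"z": -45,"roll": 0},
  {"x": 26,"y": 0,"z": -45,"roll": 0},
  {"x": 28,"y": 0,"z": -45,"roll": 0},
  {"x": 30,"y": 0,"z": -45,"roll": 0},
  {"x": 32,"y": 0,"z": -45,"roll": 0},
  {"x": 32,"y": 0,"z": -45,"roll": 0},
])

```text
t: 16.5
ee_pos: [500.8, 119.8, 94.2]
ee_rot: [[-0.285, 0.959, 0.002], [0.959, 0.285, -0.001], [-0.001, 0.002, -1.0]]
ft_force: [-0.0, -3.6, 7.6]
opening: 0.246
grip_force: 8.0
```

```bash
cat > look.py <<'E'
from h import *
import sys
s=get_state();R=np.array(s['ee_rot']);g=np.array(s['ee_pos'])+R[:,2]*grip_point_offset
print(s['t'],s['ft_force'],g.round(1))
o=[]
for n in ('side','scene'):
    i=read_camera(n);u=proj(cp(n),g).astype(int);w=40;print(n,u)
    x,y=max(u[0]-w,0),max(u[1]-w,0);o.append(cv2.resize(i[y:y+2*w,x:x+2*w],(400,400),interpolation=cv2.INTER_CUBIC))
cv2.imwrite(sys.argv[1],np.hstack(o))
E
python3 look.py pics/v1.png
```

```text
16.5 [-0.00889221 -3.63109434  7.61440261] [500.7 119.8 112.9]
side [272 230]
scene [307 265]
```

View pics/v1.png

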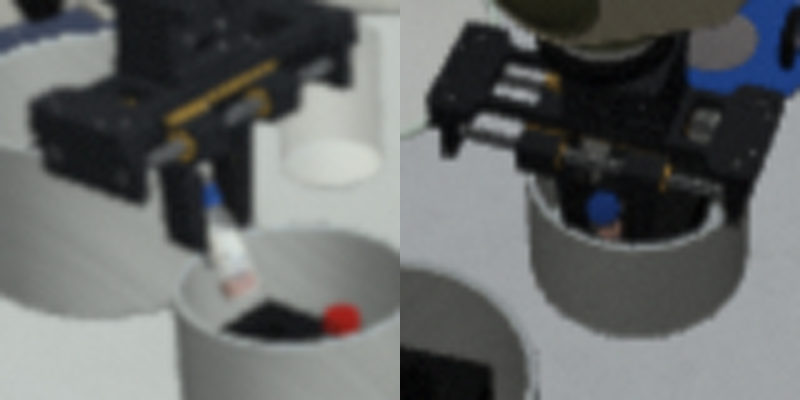

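The side crop shows the vial leaning about 20° (cap at (210,190), bottom at (238,290)) against the inner rim and pivoting as intended. I'll continue along the arc to about 45°. That was my tenth picture, so I'll check numerically from here.

Request:
send_rows([
  {"x": 1,"y": 0,"z": -1.5,"roll": 0},
  {"x": 2.5,"y": 0,"z": -2,"roll": 0},
  {"x": 4,"y": 0,"z": -2,"roll": 0},
  {"x": 5.5,"y": 0,"z": -2,"roll": 0},
  {"x": 7,"y": 0,"z": -2,"roll": 0},
  {"x": 8.5,"y": 0,"z": -1.5,"roll": 0},
  {"x": 10,"y": 0,"z": -1,"roll": 0},
  {"x": 11.5,"y": 0,"z": -0.5,"roll": 0},
  {"x": 13,"y": 0,"z": 0,"roll": 0},
  {"x": 14.5,"y": 0,"z": 0,"roll": 0},
  {"x": 14.5,"y": 0,"z": 0,"roll": 0},
  {"x": 14.5,"y": 0,"z": 0,"roll": 0},
])

```text
t: 17.8
ee_pos: [495.7, 134.2, 93.2]
ee_rot: [[-0.285, 0.959, -0.0], [0.959, 0.285, 0.0], [0.0, -0.0, -1.0]]
ft_force: [0.3, -0.7, 1.7]
opening: 0.247
grip_force: 8.0
```

```bash
cat > ang.py <<'E'
from h import *
s=get_state();R=np.array(s['ee_rot']);g=np.array(s['ee_pos'])+R[:,2]*grip_point_offset
print(s['t'],np.round(s['ft_force'],1),g.round(1),s['opening'])
for n in ('side','scene'):
    c=cp(n);i=read_camera(n);cv2.imwrite(f"pics/a_{n}_{s['t']:.1f}.png",i)
    u=proj(c,g)
    for th in (0,30,45,60):
        k=np.radians(th);ax=-R[:,0]*np.sin(k)+np.array([0,0,-1])*np.cos(k)
        print(n,th,'bottom',proj(c,g+54*ax).round(),'cap',proj(c,g-5*ax).round())
    x,y=u.astype(int)
    w=i[y-14:y+30,x-16:x+34]
    h=cv2.cvtColor(w,cv2.COLOR_BGR2HSV);print(n,'crop origin',x-16,y-14)
    for r in range(len(w)):
        print(''.join('B' if (100<=p[0]<=130 and p[1]>110) else 'r' if ((p[0]<12 or p[0]>168) and p[1]>35) else '#' if p[2]<60 else '+' if p[2]<120 else '-' if p[2]<170 else ' ' for p in h[r]))
E
python3 ang.py
```

```text
17.8 [ 0.3 -0.7  1.7] [495.7 134.2 111.9] 0.246753230148236
side 0 bottom [270. 246.] cap [268. 227.]
side 30 bottom [277. 247.] cap [267. 227.]
side 45 bottom [280. 245.] cap [267. 227.]
side 60 bottom [282. 242.] cap [267. 228.]
side crop origin 252 214
##########++##############+----                   
##########+++############++---                    
#########+++++###########++---                    
#########+++++############+---                    
#######++++++++##########++---                    
#####+++++++++###########++----                   
#####+++++#++#############+----                   
#####+++#######+++########+----                   
#####++########+++########+----                   
#####+++#######+++########+----                   
####++-+########++########+----                   
####++-+########+++#######+----                   
####++-+########+++#######+----                   
####++-+########++########+----                   
+###++-+########+++#######+----                   
+++++--++#######+++#######+----                   
--------+#######++++######+-
[... 3144 characters left out ...]
++++++++++++++++++++++++++++++-------
---------+++++++++++++++++++++++++++++++++--------
----------+++++++++++++++++++++++++++++++---------
-----------++++++++++++++++++++++++++++++---------
-------------+++++++++++++++++++++++++------------
+--------------+++++++++++++++++++++--------------
++---------------++++++++++++++++-----------------
++-------------------++++++++-+-------------------
+++-----------------------------------------------
+++-----------------------------------------------
+++-----------------------------------------------
++++----------------------------------------------
++++----------------------------------------------
++++----------------------------------------------
```

Request:
send_rows([
  {"x": 0,"y": 0,"z": 0,"roll": 0},
  {"x": 0,"y": 0,"z": 0,"roll": 0},
  {"x": 0,"y": 0,"z": 0,"roll": 0},
  {"x": 0,"y": 0,"z": -5,"roll": 0},
  {"x": 0,"y": 0,"z": -15,"roll": 0},
  {"x": 0,"y": 0,"z": -30,"roll": 0},
  {"x": 0,"y": 0,"z": -50,"roll": 0},
  {"x": 0,"y": 0,"z": -70,"roll": 0},
  {"x": 0,"y": 0,"z": -85,"roll": 0},
  {"x": 0,"y": 0,"z": -95,"roll": 0},
  {"x": 0,"y": 0,"z": -102,"roll": 0},
  {"x": 0,"y": 0,"z": -105,"roll": 0},
  {"x": 0,"y": 0,"z": -105,"roll": 0},
  {"x": 0,"y": 0,"z": -105,"roll": 0},
], squeeze=30)

```text
t: 19.3
ee_pos: [495.5, 134.0, 197.7]
ee_rot: [[-0.285, 0.959, -0.001], [0.959, 0.285, -0.0], [0.0, -0.001, -1.0]]
ft_force: [0.2, 0.6, -0.0]
opening: 0.237
grip_force: 30.0
```

```bash
cat > ang2.py <<'E'
from h import *
s=get_state();R=np.array(s['ee_rot']);g=np.array(s['ee_pos'])+R[:,2]*grip_point_offset
print(s['t'],np.round(s['ft_force'],1),g.round(1),s['opening'])
for n,bx in (('side',(-12,-16,26,26)),('scene',(-14,-20,20,20)),('wrist',(-40,-40,40,70))):
    c=cp(n);i=read_camera(n);cv2.imwrite(f"pics/b_{n}_{s['t']:.1f}.png",i)
    u=proj(c,g);print(n,'grip',u.round(1))
    for th in (30,45,60,75):
        k=np.radians(th);ax=-R[:,0]*np.sin(k)+np.array([0,0,-1])*np.cos(k)
        print('  ',th,'bottom',proj(c,g+54*ax).round(1),'captop',proj(c,g-8*ax).round(1))
    x,y=u.round().astype(int);st=1 if n!='wrist' else 2
    w=i[max(y+bx[1],0):y+bx[3]:st,x+bx[0]:x+bx[2]:st]
    h=cv2.cvtColor(w,cv2.COLOR_BGR2HSV);print(n,'crop origin',x+bx[0],y+bx[1],'step',st)
    for r in range(len(w)):
        print(''.join('B' if (100<=p[0]<=130 and p[1]>110) else 'r' if ((p[0]<12 or p[0]>168) and p[1]>35) else '#' if p[2]<60 else '+' if p[2]<120 else '-' if p[2]<170 else ' ' for p in h[r]))
E
python3 ang2.py
```

```text
19.3 [ 0.2  0.6 -0. ] [495.6 134.  216.4] 0.2371663848345718
side grip [265.5 193.3]
   30 bottom [274.5 212.1] captop [264.2 190.5]
   45 bottom [277.6 210.2] captop [263.8 190.8]
   60 bottom [279.9 207.1] captop [263.4 191.3]
   75 bottom [281.2 202.9] captop [263.3 191.9]
side crop origin 254 177 step 1
####++++#############+--  ------------
####+++++############+-    -----------
##++++++++###########+-    -+---------
++++++++++###########+-    -+---------
+++++++++############+-    -----------
+++####+#############+-    -----------
++########+++########+-     ----------
-+#######+--+########+-     ----------
-+#######+---+#######+-      ---------
--+######++--+#######+-       --------
--+#######++-+#######+-        -------
--+########++########+-        -------
--+#########+########+-            ---
--+#########+########+-              -
--++########+########+-               
---+########+########+-               
--++########+########+-               
+++########+++#######+-               
++++########+++++####+-               
---+########+-----+##+-               
---+#######
[... 4301 characters left out ...]
###
#####+++++rrrr------------rrr-+++++#####
#####+++++rrrr++++++++++++rrr+++++######
########################################
########################################
#+########+##+#+##++#+####+#+#########+#
++++###+++++++#+++++#+++++++++++#++#++##
##########+#+##+####+#+####++###+#+##+##
++++++++++++++++++++++++++++++++++++++++
++++++++++++++++++++++++++++++++++++++++
++++++++++++++++++++++++++++++++++++++++
++++++++++++++++++++++++++++++++++++++++
++++++++++++++++++++++++++++++++++++++++
++++++++++++++++++++++++++++++++++++++++
++++++++++++++++++++++++++++++++++++++++
++++++++++++++++++++++++++++++++++++++++
++++++++++++++++++++++++++++++++++++++++
++++++++++++++++++++++++++++++++++++++++
```

```bash
cat > fit.py <<'E'
from h import *
import sys
from scipy.optimize import least_squares
s=get_state();R=np.array(s['ee_rot']);g=np.array(s['ee_pos'])+R[:,2]*grip_point_offset
print(s['t'],g.round(1))
obs=[]
for n,bx in (('wrist',(-60,-110,60,5)),('scene',(-10,-6,12,16)),('side',(-2,4,26,26))):
    c=cp(n);i=read_camera(n);x,y=proj(c,g).round().astype(int)
    if n=='side':
        h=cv2.cvtColor(i,cv2.COLOR_BGR2HSV);m=(((h[...,0]<12)|(h[...,0]>168))&(h[...,1]>35)&(h[...,2]>100)).astype(np.uint8)
    else: m=blue(i)
    b,l=blob(m,(x+bx[0],y+bx[1],x+bx[2],y+bx[3]),8);print(n,(x,y),[q[:3] for q in b[:2]])
    obs.append((c,np.array(b[0][1]),b[0][2]))
    if n=='wrist': print('ellipse',cv2.fitEllipse(ctr((l==b[0][3]).astype(np.uint8))))
def pt(th,d): return g+d*(R[:,0]*np.sin(th)+np.array([0,0,1])*np.cos(th))
def f(p):
    th,a=p
    return np.r_[(proj(obs[0][0],pt(th,a))-obs[0][1])/3,(proj(obs[1][0],pt(th,a))-obs[1][1])/1.5,(proj(obs[2][0],pt(th,a-52))-obs[2][1])/1.5]
r=least_squares(f,[0.8,20]);print('theta',np.degrees(r.x[0]),'captop dist',r.x[1],r.fun.round(1))
for th in (30,40,50,60,70):
    q=least_squares(lambda a:f([np.radians(th),a[0]]),[20]);print(th,q.x,q.fun.round(1))
E
python3 fit.py
```

```text
19.45 [495.6 134.1 216.5]
wrist (np.int64(323), np.int64(339)) [(np.int32(1826), [321.9, 295.8], [299, 273, 47, 47])]
ellipse ((321.9416809082031, 295.7414855957031), (46.72140884399414, 47.964927673339844), 97.18341827392578)
scene (np.int64(305), np.int64(244)) [(np.int32(36), [304.1, 249.9], [301, 247, 7, 7])]
side (np.int64(266), np.int64(193)) [(np.int32(29), [276.7, 205.3], [274, 203, 6, 6])]
theta 72.31209060765592 captop dist 22.1192864786444 [ 0.6  1.2 -1.  -1.5 -1.7 -4.2]
30 [-1.41184484] [ 0.5 14.5  0.8 -3.9 -1.5  4.4]
40 [33.62597653] [ 0.7 10.  -1.1 -4.7 -4.9 -4. ]
50 [33.23207255] [ 0.7  4.1 -1.4 -3.3 -4.4 -4.3]
60 [27.10139396] [ 0.6  2.1 -1.2 -2.3 -3.  -3.8]
70 [22.86592503] [ 0.6  1.3 -1.  -1.6 -1.9 -4.1]
```

Run:
```python
from h import *
s=get_state();R=np.array(s['ee_rot']);g=np.array(s['ee_pos'])+R[:,2]*grip_point_offset
W,S,D=cp('wrist'),cp('scene'),cp('side')
i=read_camera('wrist');h=cv2.cvtColor(i,cv2.COLOR_BGR2HSV)
m=(((h[...,0]<12)|(h[...,0]>168))&(h[...,1]>35)&(h[...,2]>60)).astype(np.uint8)
b,_=blob(m,(300,310,350,372),20);print([q[:3] for q in b[:3]])
def tri(L):
    A=np.zeros((3,3));B=np.zeros(3)
    for c,uv in L:
        o,d=ray(c,uv);d/=np.linalg.norm(d);P=np.eye(3)-np.outer(d,d);A+=P;B+=P@o
    X=np.linalg.solve(A,B);return X,[np.linalg.norm((np.eye(3)-np.outer(d/np.linalg.norm(d),d/np.linalg.norm(d)))@(X-o)).round(1) for o,d in (ray(*q) for q in L)]
cap,e1=tri([(W,(321.9,295.8)),(S,(304.1,249.9))]);pk,e2=tri([(W,b[0][1]),(D,(276.7,205.3))])
print('cap tool',(R.T@(cap-g)).round(1),e1,'pink tool',(R.T@(pk-g)).round(1),e2)
v=R.T@(cap-pk);print('len',np.linalg.norm(v),'tilt',np.degrees(np.arctan2(np.hypot(v[0],v[1]),-v[2])))
# profile along the wrist image column between fingers
for r in range(268,376,4): print(r,i[r,[308,316,324,332,338]].tolist())
```

```text
[(np.int32(304), [323.9, 342.8], [313, 334, 23, 17]), (np.int32(57), [337.9, 366.2], [335, 359, 7, 13])]
cap tool [14.1 -1.   9.4] [np.float64(0.5), np.float64(0.5)] pink tool [-26.5   4.1  31.7] [np.float64(4.8), np.float64(4.8)]
len 46.56612281092465 tilt 61.35852760515115
268 [[48, 46, 44], [48, 45, 44], [47, 43, 40], [46, 46, 43], [47, 44, 45]]
272 [[48, 44, 44], [63, 47, 39], [71, 49, 41], [44, 40, 35], [43, 41, 40]]
276 [[82, 54, 40], [83, 53, 40], [82, 50, 36], [85, 53, 40], [58, 43, 40]]
280 [[88, 54, 41], [86, 53, 42], [86, 53, 37], [88, 53, 40], [87, 53, 38]]
284 [[90, 54, 43], [88, 51, 39], [91, 56, 42], [90, 55, 41], [90, 53, 39]]
288 [[91, 54, 38], [92, 54, 39], [94, 56, 43], [93, 57, 40], [92, 54, 36]]
292 [[94, 55, 39], [94, 53, 37], [92, 51, 35], [95, 57, 38], [94, 54, 37]]
296 [[104, 60, 42], [97, 56, 37], [95, 56, 38], [102, 57, 41], [114, 65, 43]]
300 [[117, 64, 40], [129, 68, 43], [122, 65, 39], [134, 71, 46], [127, 69, 45]]
304 [[130, 71, 45], [139, 72, 43], [141, 73, 44], [138, 71, 45], [128, 69, 45]]
308 [[126, 69, 45], [141, 74, 45], [138, 71, 44], [137, 71, 4
[... 737 characters left out ...]
], [109, 109, 159], [111, 112, 175], [112, 111, 166], [109, 109, 110]]
348 [[163, 168, 169], [113, 114, 178], [111, 112, 176], [137, 138, 182], [116, 116, 116]]
352 [[190, 199, 198], [197, 200, 197], [196, 195, 198], [199, 201, 200], [138, 140, 140]]
356 [[190, 198, 197], [199, 202, 199], [197, 199, 197], [198, 200, 198], [137, 140, 141]]
360 [[188, 196, 195], [199, 201, 200], [198, 199, 197], [197, 199, 197], [119, 124, 138]]
364 [[182, 189, 188], [199, 201, 199], [199, 200, 198], [196, 199, 197], [115, 120, 139]]
368 [[186, 196, 195], [199, 200, 199], [200, 201, 199], [195, 196, 196], [113, 120, 138]]
372 [[141, 147, 158], [199, 200, 198], [200, 200, 199], [180, 179, 184], [113, 118, 137]]
```

Request:
send_rows([
  {"x": 0,"y": 0,"z": 0,"roll": -7},
  {"x": 0,"y": 0,"z": 0,"roll": -15},
  {"x": 0,"y": 0,"z": 0,"roll": -23},
  {"x": 0,"y": 0,"z": 0,"roll": -31},
  {"x": 0,"y": 0,"z": 0,"roll": -37},
  {"x": 0,"y": 0,"z": 0,"roll": -37},
  {"x": 0,"y": 0,"z": 0,"roll": -37},
])

```text
t: 20.35
ee_pos: [495.8, 134.1, 198.2]
ee_rot: [[-0.803, 0.596, -0.0], [0.596, 0.803, 0.0], [0.0, 0.0, -1.0]]
ft_force: [0.1, 0.1, -0.6]
opening: 0.237
grip_force: 30.0
```

```bash
sed -i "s/('wrist',(-40,-40,40,70))/('wrist',(0,0,2,2))/; s/(-12,-16,26,26)/(-24,-20,30,34)/; s/(-14,-20,20,20)/(-20,-14,20,26)/" ang2.py; python3 ang2.py
```

```text
20.35 [ 0.1  0.1 -0.6] [495.8 134.1 216.9] 0.23729751982231795
side grip [265.6 193.1]
   30 bottom [277.  209.2] captop [263.9 190.6]
   45 bottom [281.1 206.2] captop [263.2 191.1]
   60 bottom [284.1 202.3] captop [262.8 191.7]
   75 bottom [285.9 197.7] captop [262.5 192.4]
side crop origin 242 173 step 1
    -+#############################++-----------------
   -++#############################+------------------
   -+##############################+- ----------------
   --+#############################+- ----------------
   --+#############################+-  ---------------
-----+#############################+-  ---------------
-----+#############################+-  -+------------ 
-----+#############################+   -+-------------
-----+############################+-   ---------------
-----+###########################++-   -------------- 
++---+############################+     ------------- 
#++--++##++##################++###+     --------------
##+---+##++##################++###+      -------------
###+--+######################+####+       ------------
###+--+############
[... 3620 characters left out ...]
-------+#+++++++++++#########+++++####
---------+#++++++++++############++rr###
---------++++++++++++#############r+####
-------+-++++++++++++##########rr+++####
-------+-+++++++++--##########r+r+######
-------++-+++++++--+####################
-------+++-++++----+####################
-------+++-+++----+#####################
-------++++-------+#####################
-------+++++------######################
-------++++++----+######################
wrist grip [323.4 340.7]
   30 bottom [322.8 335. ] captop [323.5 341.9]
   45 bottom [322.8 362.3] captop [323.5 336.2]
   60 bottom [322.8 390.3] captop [323.5 330.9]
   75 bottom [322.9 418.4] captop [323.5 326.4]
wrist crop origin 323 341 step 2
-
```

The profile view gives a lean of about 73°, because the vial pivoted near the fingertips. I need to bring it back to 45°. I'll do that against the keeper's fixed outer wall on its clear robot side: the bottom edge touches the wall under a light grip, and I move up and towards the wall.

Request:
send_rows([
  {"x": 5,"y": -15,"z": 0,"roll": -7},
  {"x": 12,"y": -35,"z": 0,"roll": -14},
  {"x": 20,"y": -58,"z": 0,"roll": -21},
  {"x": 28,"y": -80,"z": 0,"roll": -28},
  {"x": 36,"y": -102,"z": 0,"roll": -34},
  {"x": 42,"y": -121,"z": 0,"roll": -36.6},
  {"x": 42,"y": -121,"z": 20,"roll": -36.6},
  {"x": 42,"y": -121,"z": 50,"roll": -36.6},
  {"x": 42,"y": -121,"z": 80,"roll": -36.6},
  {"x": 42,"y": -121,"z": 105,"roll": -36.6},
  {"x": 42,"y": -121,"z": 122,"roll": -36.6},
  {"x": 42,"y": -121,"z": 129,"roll": -36.6},
  {"x": 42,"y": -121,"z": 129,"roll": -36.6},
  {"x": 42,"y": -121,"z": 129,"roll": -36.6},
])

```text
t: 21.9
ee_pos: [390.6, 61.7, 69.9]
ee_rot: [[-1.0, -0.002, 0.001], [-0.002, 1.0, -0.0], [-0.001, -0.0, -1.0]]
ft_force: [0.9, -0.5, -0.3]
opening: 0.233
grip_force: 30.0
```

Request:
send_rows([
  {"x": 0,"y": 0,"z": 0,"roll": 0},
  {"x": 0,"y": 0,"z": 0,"roll": 0},
  {"x": -2,"y": 0,"z": 0,"roll": 0},
  {"x": -4,"y": 0,"z": 0,"roll": 0},
  {"x": -5,"y": 0,"z": 0,"roll": 0},
  {"x": -5,"y": 0,"z": 0,"roll": 0},
], squeeze=8)

```text
t: 22.5
ee_pos: [395.2, 61.7, 69.2]
ee_rot: [[-1.0, -0.003, 0.0], [-0.003, 1.0, -0.0], [-0.0, -0.0, -1.0]]
ft_force: [-0.6, -0.2, -0.0]
opening: 0.242
grip_force: 8.0
```

Request:
send_rows([
  {"x": -1,"y": 0,"z": 0,"roll": 0},
  {"x": -2,"y": 0,"z": 0,"roll": 0},
  {"x": -3,"y": 0,"z": 0,"roll": 0},
  {"x": -4,"y": 0,"z": -1,"roll": 0},
  {"x": -5,"y": 0,"z": -2,"roll": 0},
  {"x": -5,"y": 0,"z": -2,"roll": 0},
])

```text
t: 23.1
ee_pos: [400.3, 61.7, 71.4]
ee_rot: [[-1.0, -0.003, 0.0], [-0.003, 1.0, -0.0], [-0.0, -0.0, -1.0]]
ft_force: [-0.2, 0.4, -0.2]
opening: 0.245
grip_force: 8.0
```

Request:
send_rows([
  {"x": -1,"y": 0,"z": -2,"roll": 0},
  {"x": -1.5,"y": 0,"z": -4,"roll": 0},
  {"x": -2,"y": 0,"z": -6,"roll": 0},
  {"x": -2,"y": 0,"z": -6,"roll": 0},
])

```text
t: 23.5
ee_pos: [402.3, 61.7, 77.5]
ee_rot: [[-1.0, -0.003, 0.001], [-0.003, 1.0, -0.0], [-0.001, -0.0, -1.0]]
ft_force: [-0.4, -0.3, -0.9]
opening: 0.245
grip_force: 8.0
```

```bash
python3 ang2.py | head -60
```

```text
23.5 [-0.4 -0.3 -0.9] [402.3  61.7  96.2] 0.24476977503108516
side grip [252.3 255.8]
   30 bottom [262.8 267.9] captop [250.6 253.9]
   45 bottom [266.3 263.7] captop [250.1 254.6]
   60 bottom [268.8 258.9] captop [249.7 255.3]
   75 bottom [270.3 253.9] captop [249.5 256.1]
side crop origin 228 236 step 1
++++####+-+++++#######################################
+++++###++++++++######################################
++++++###++++++++#####################################
+++++++###+++++#######################################
+++++++++++++++#######################################
+++++++++++---+#######################################
++++++++++----++######+++#############################
++++++++++----++#####++-++############################
++++++++++----++#####+--++###########################+
-+++++++++----++#####+++++########################+##+
--++++++++----++#####+-++++######################++##+
 --+++++++-----++####+-+++########################+##+
   --+++++-----++#####+++#############################
    ---++++----++####################################+
      ---------++###
[... 1204 characters left out ...]
                          -++++++++++++-
                                        -+++++++++++--
                                        -+++++++++++--
                                        -+++++++++++--
                                         -++++++++++--
                                         -++++++++++--
                                          --++++++++--
                                           --++++++---
                                            --++++++--
                                             --+++++--
                                              ----+---
                                                ------
                                                   ---
```

Not in contact yet (still about 73°), so I'll go lower and press on in.

Request:
send_rows([
  {"x": 0,"y": 0,"z": 4,"roll": 0},
  {"x": 0,"y": 0,"z": 9,"roll": 0},
  {"x": 0,"y": 0,"z": 13,"roll": 0},
  {"x": 0,"y": 0,"z": 15,"roll": 0},
  {"x": -1,"y": 0,"z": 15,"roll": 0},
  {"x": -2,"y": 0,"z": 15,"roll": 0},
  {"x": -3,"y": 0,"z": 15,"roll": 0},
  {"x": -3,"y": 0,"z": 15,"roll": 0},
])

```text
t: 24.45
ee_pos: [405.3, 61.7, 62.4]
ee_rot: [[-1.0, -0.003, 0.0], [-0.003, 1.0, -0.0], [-0.0, -0.0, -1.0]]
ft_force: [0.1, -0.7, -0.2]
opening: 0.244
grip_force: 8.0
```

Request:
send_rows([
  {"x": -1,"y": 0,"z": -0.5,"roll": 0},
  {"x": -2,"y": 0,"z": -1,"roll": 0},
  {"x": -2.5,"y": 0,"z": -2,"roll": 0},
  {"x": -2.5,"y": 0,"z": -2,"roll": 0},
])

```text
t: 24.85
ee_pos: [407.6, 61.7, 64.3]
ee_rot: [[-1.0, -0.003, -0.0], [-0.003, 1.0, -0.0], [0.0, -0.0, -1.0]]
ft_force: [0.0, 0.3, -0.1]
opening: 0.244
grip_force: 8.0
```

Request:
send_rows([
  {"x": -1,"y": 0,"z": -1,"roll": 0},
  {"x": -2,"y": 0,"z": -2,"roll": 0},
  {"x": -3,"y": 0,"z": -3,"roll": 0},
  {"x": -3,"y": 0,"z": -3,"roll": 0},
])

```text
t: 25.25
ee_pos: [408.6, 62.0, 66.6]
ee_rot: [[-1.0, -0.003, -0.006], [-0.003, 1.0, 0.0], [0.006, 0.0, -1.0]]
ft_force: [-8.1, -1.0, -0.6]
opening: 0.248
grip_force: 8.0
```

```bash
python3 ang2.py | sed -n 1,45p
```

```text
25.25 [-8.1 -1.  -0.6] [408.7  62.   85.3] 0.2475775977030195
side grip [254.8 258.6]
   30 bottom [265.2 270.7] captop [253.2 256.8]
   45 bottom [268.6 266.5] captop [252.6 257.4]
   60 bottom [271.1 261.7] captop [252.3 258.2]
   75 bottom [272.6 256.8] captop [252.  258.9]
side crop origin 231 239 step 1
++++####+-+++++######################################+
+++++###+-++++++######################################
++++++##+++++++++#####################################
+++++++##++++++#######################################
+++++++++++--++#######################################
+++++++++-----+#######################################
+++++++-------+#######+++#############################
+++++++-------++#####++-++###########################+
+++++++--------+#####+++++###########################+
--+++++--------+####++++++#######################++##+
 ---+++--------+####+++++++######################++##+
   ------------+#####++++++######################++###
     ----------+######+++#############################
        -------+######################################
             ---+###
[... 599 characters left out ...]
  -+BBBBBBB########+---rrrr-+++++++-----
                --BBBBBB+########+--rrrr-++++++++-----
                 -+BBBB++########+---rrr+++++++++-----
                 --++---+#######++---++++++++++++-----
                   --   -+###++---  --++++++++++++----
                         -+++--      -+++++++++++-----
                          --         -+++++++++++-----
                                     -+++++++++++-----
                                     -+++++++++++-----
                                     -+++++++++++-----
                                     -++++++++++++----
                                     -+++++++++++-----
                                      -++++++++++-----
```

Contact now (8 N). I'll drag upward with the end face on the wall, so that friction swings the bottom down.

Request:
send_rows([
  {"x": 0,"y": 0,"z": -2,"roll": 0},
  {"x": 0,"y": 0,"z": -4,"roll": 0},
  {"x": -0.5,"y": 0,"z": -6,"roll": 0},
  {"x": -1,"y": 0,"z": -8,"roll": 0},
  {"x": -1,"y": 0,"z": -8,"roll": 0},
], squeeze=6)

```text
t: 25.9
ee_pos: [411.2, 61.8, 75.3]
ee_rot: [[-1.0, -0.003, -0.001], [-0.003, 1.0, 0.0], [0.001, 0.0, -1.0]]
ft_force: [-5.4, -0.4, 1.0]
opening: 0.242
grip_force: 6.0
```

```bash
python3 ang2.py | sed -n 1,40p
```

```text
25.9 [-5.4 -0.4  1. ] [411.2  61.8  94. ] 0.24213191277408272
side grip [255.4 255.4]
   30 bottom [265.8 267.5] captop [253.8 253.5]
   45 bottom [269.2 263.3] captop [253.3 254.2]
   60 bottom [271.8 258.5] captop [252.9 254.9]
   75 bottom [273.2 253.6] captop [252.7 255.7]
side crop origin 231 235 step 1
++++#####++++++#######################################
++++#####+++++++######################################
+++++####++++++++##############################+######
+++++++###++++++######################################
+++++++++#+++++#######################################
+++++++++++---++######################################
+++++++-+------+########+#############################
+++++++--------+######++++############################
+++++++--------+#####++-++############################
+++++++--------+#####+--++############################
+++++++--------+#####+-++++########################+##
+++++++---------+####+-++++#######################+###
-+++++++--------+####+++++############################
--++++++--------+######++#############################
 ---+++---------+###
[... 324 characters left out ...]
   ++BBBBB###############++----++#######
                 -+BBBBBBB########++++++++---+++######
                 -+BBBBBBB########+--++++++-----+++++#
                 -+BBBBBBB#######+---++++++++-------++
                 -BBBBBBBB#######+------+++++++-------
                 -BBBBBBBB#######++------++++++++-----
                 -+BBBBB++#######++---r--++++++++-----
                  --+B++-+#######++-rrrr-++++++++-----
                    -----+#######++rrrrr-++++++++-----
                        -+#######+-rrrrr-++++++++-----
                         -+##+++++-rrrrr+++++++++-----
                         -+++-------rr--+++++++++-----
                          --       --++++++++++++-----
```

It worked: cap (252,258) to contents (268,264) gives about 54° now. A bit more.

Request:
send_rows([
  {"x": -0.5,"y": 0,"z": -1.5,"roll": 0},
  {"x": -1,"y": 0,"z": -3,"roll": 0},
  {"x": -1.5,"y": 0,"z": -4.5,"roll": 0},
  {"x": -2,"y": 0,"z": -5.5,"roll": 0},
  {"x": -2,"y": 0,"z": -5.5,"roll": 0},
])

```text
t: 26.55
ee_pos: [413.8, 61.8, 80.9]
ee_rot: [[-1.0, -0.003, 0.0], [-0.003, 1.0, -0.0], [-0.0, -0.0, -1.0]]
ft_force: [-2.7, -0.7, 0.6]
opening: 0.247
grip_force: 6.0
```

```bash
python3 ang2.py | sed -n 1,42p
```

```text
26.55 [-2.7 -0.7  0.6] [413.8  61.8  99.6] 0.24665105468614593
side grip [256.1 253.2]
   30 bottom [266.5 265.3] captop [254.5 251.3]
   45 bottom [270.  261.1] captop [254.  251.9]
   60 bottom [272.5 256.4] captop [253.6 252.7]
   75 bottom [273.9 251.4] captop [253.4 253.4]
side crop origin 232 233 step 1
++++####+-+++++#######################################
++++####++++++++######################################
++++++##+++++++++#####################################
+++++++##++++++#######################################
+++++++++++++++#######################################
++++++++++----+#####################++################
++++++--------++######+++#############################
++++++---------+#####++--+###########################+
+++++----------+#####+--++###########################+
+++++----------+#####+-+++###########################+
++++++---------+#####+-++++######################++##+
++++++---------+#####++++#+######################++##+
++++++----------+#####+++############################+
++++++----------+#####################################
+++++++---------+##
[... 435 characters left out ...]
   -BBBBBBBB#######++++++-----++########
                 -BBBBBBBB#######+-+++++----+++#######
                 -+BBBBBBB#######+-+++++++-----+++++##
                  -BBBBB+########+--++++++++-------+++
                  --+++--+#######+-----+++++++--------
                    -----+#######++rrr--+++++++-------
                       --+#######+rrrrr-+++++++-------
                        -+#####+++-rrrr-+++++++-------
                         -+###++--rrrrr-++++++++------
                         -++++++-rrrrrr-++++++++------
                          -  ----rrrrr-+++++++++------
                                 ---+++++++++++++-----
                                   -++++++++++++------
```

Now about 46°. I'll tighten, back off and raise it, then check.

Request:
send_rows([
  {"x": 0,"y": 0,"z": 0,"roll": 0},
  {"x": 0,"y": 0,"z": 0,"roll": 0},
  {"x": 0,"y": 0,"z": 0,"roll": 0},
  {"x": 3,"y": 0,"z": 0,"roll": 0},
  {"x": 8,"y": 0,"z": -3,"roll": 0},
  {"x": 15,"y": 0,"z": -12,"roll": 0},
  {"x": 15,"y": 0,"z": -30,"roll": 0},
  {"x": 15,"y": 0,"z": -55,"roll": 0},
  {"x": 15,"y": 0,"z": -80,"roll": 0},
  {"x": 15,"y": 0,"z": -105,"roll": 0},
  {"x": 15,"y": 0,"z": -122,"roll": 0},
  {"x": 15,"y": 0,"z": -132,"roll": 0},
  {"x": 15,"y": 0,"z": -135,"roll": 0},
  {"x": 15,"y": 0,"z": -135,"roll": 0},
  {"x": 15,"y": 0,"z": -135,"roll": 0},
], squeeze=30)

```text
t: 28.2
ee_pos: [398.3, 61.7, 215.0]
ee_rot: [[-1.0, -0.003, -0.001], [-0.003, 1.0, 0.0], [0.001, 0.0, -1.0]]
ft_force: [0.2, -0.2, 0.9]
opening: 0.235
grip_force: 30.0
```

```bash
python3 ang2.py | sed -n 1,48p
python3 - <<'E'
from h import *
c=cp('side');i=read_camera('side');b,_=blob(blue(i),None,8);print([q[:3] for q in b[:4]])
w=cp('wrist');i=read_camera('wrist');b,_=blob(blue(i),(250,200,400,350),30);print('wrist cap',[q[:3] for q in b[:2]])
c=cp('scene');i=read_camera('scene')
h=cv2.cvtColor(i,cv2.COLOR_BGR2HSV);r=(((h[...,0]<8)|(h[...,0]>172))&(h[...,1]>140)&(h[...,2]>60)).astype(np.uint8)
u=proj(c,(524,35,70)).astype(int);b,_=blob(r,(u[0]-15,u[1]-15,u[0]+15,u[1]+15),6);print('red',u,[(q[:3],onz(c,q[1],72).round()) for q in b[:2]])
u=proj(c,(575,-110,10)).astype(int);b,_=blob(blue(i),(u[0]-45,u[1]-40,u[0]+45,u[1]+40),50);print('lid',[(q[:3]) for q in b[:2]])
m=blue(i);k=np.zeros_like(m);k[u[1]-40:u[1]+40,u[0]-45:u[0]+45]=1;print(circ(c,ctr(m*k),10))
E
```

```text
28.2 [ 0.2 -0.2  0.9] [398.3  61.7 233.7] 0.23499388537243554
side grip [245.9 206.3]
   30 bottom [257.3 220.8] captop [244.1 204. ]
   45 bottom [261.  216.4] captop [243.5 204.7]
   60 bottom [263.7 211.3] captop [243.1 205.5]
   75 bottom [265.2 205.8] captop [242.9 206.3]
side crop origin 222 186 step 1
++++###+++++##########################################
++++++##++++##########################################
++++++++----+########++++#############################
#++++-------++######++--++############################
#++++-------++######+-+++++###########################
+++++--------+#####++++++++#######################++##
+++++---------+####+++++++########################++##
+++++---------+#####+-++##########################++##
+++++---------+#####++++##############################
++++++-----++++######++###############################
+++++++++++++++#################++####################
+++++++++++++++#################+++################+++
++++++++++++++++################+++##############++-- 
+++++++++++++--+##############################++++--- 
+++++++++++----+####
[... 1351 characters left out ...]
---
  -++++++++++++---------------------------------------
  -+++++++++++----------------------------------------
[(np.int32(1021), [352.5, 292.3], [325, 277, 54, 32]), (np.int32(930), [488.0, 280.6], [452, 262, 71, 39]), (np.int32(51), [242.8, 208.0], [240, 204, 7, 9]), (np.int32(15), [313.7, 120.3], [310, 119, 8, 3])]
wrist cap [(np.int32(1937), [321.6, 309.3], [297, 284, 50, 51])]
red [317 254] [((np.int32(29), [316.7, 253.6], [314, 251, 6, 6]), array([525.,  35.,  72.]))]
lid [(np.int32(374), [320.2, 230.9], [309, 219, 28, 29])]
(((576.464111328125, -112.7054214477539), 68.63170623779297), ((568.630859375, -119.41193389892578), (116.7195816040039, 152.4259033203125), 109.24214935302734))
```

The vial leans 45° (cap (243,208), contents (257,218), matching the 45° prediction), with its middle about 20 cm up. The red vial is in its well at (525,35) and the lid lies beside the keeper. I'll hand it in.

```bash
python3 -c "
from plant import *
print(sign_off())"
```

```text
the job is handed in; nothing more can be done
None
```

The job is handed in: the lid was tipped, lifted off and set flat beside the keeper, and the blue vial is held leaning at about 45°, cap uppermost, roughly 20 cm above the worktop. The red vial is still in its well. I kept the arm clear of the beaker, petri dish and tape roll but did not re-check their positions at the end.

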